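Change over a gas line and set its guarded selector

TASK

Bring the analyser's gas line back into service: turn the T-handled vent valve fully shut, and only then turn the valve with the long one-sided lever fully open. After that swing the clear guard of the selector unit up and back as far as it goes, turn the knob beneath it clockwise as far as it goes, and swing the guard down shut again. Do not move or knock over the other things on the bench, and leave everything let go.

Things in the scene. Friction and masses are not known exactly. Their poses are not given: they have to be found in the camera images.
- vent_valve: Vent valve: fixed steel ball valve on a base plate 85 (x) x 130 (y) x 8 mm; origin under the plate's centre, z up. Pipe along its own y; valve body top 63 mm high. A T-handle turns about the vertical through the origin. Vent valve, supply valve and selector unit stand in a row, left, middle, right, in any order, each turned up to 0.3 rad.
- vent_handle (a joint): Angle of the vent's black T-bar, anticlockwise positive from above. 0 = shut (bar along the valve's own x, across the pipe), a stop; 1.571 = open (bar along the pipe), a stop. Starts open, 1.2 to 1.5; turn clockwise to shut. Stiff: about 0.12 N m, stays where left.
- vent_handle_grip (a point): Centre of the T-bar, on the turning axis, 95 mm above the table. The bar is 78 mm long, 14 mm wide and 22 mm tall (84 to 106 mm above the table), centred on the axis. Site axes turn with the handle: x along the bar, z up.
- supply_valve: Supply valve: the same kind of fixed steel valve and base plate as the vent (85 x 130 x 8 mm, origin under the plate's centre, pipe along its own y, valve body top 63 mm high), but with a one-sided lever turning about the vertical through the origin.
- supply_handle (a joint): Angle of the supply valve's lever, anticlockwise positive from above. 0 = shut (lever points along the valve's own +x, across the pipe), a stop; 1.571 = open (lever points along its own +y, in line with the pipe), a stop. Starts shut or nearly, 0 to 0.15; turn anticlockwise to open. Stiff: about 0.12 N m, stays where left.
- supply_handle_grip (a point): Middle of the lever's black sleeve, 65 mm from the turning axis, 93 mm above the table. The sleeve spans 27 to 97 mm from the axis, is 14 mm wide and 20 mm tall (83 to 103 mm above the table). Site axes turn with the lever: x outwards along it, z up.
- selector_unit: Selector unit: a fixed low white box 140 (x) x 150 (y) x 50 mm, origin under its centre, z up, +x its far side from the robot. On its top stand the knob (axis through the origin) and over it the clear guard.
- guard (a joint): Angle of the clear guard over the knob: a hood 92 x 92 x 62 mm tall, walls 3 mm, open below and at the far side, top at 112 mm above the table. Hinge line along the unit's own y at its x = +47 mm, 50 mm above the table. 0 = shut; grows as the near edge swings up and away from the robot; stop at 1.75. A stiff hinge (0.09 N m) holds it at any angle; mass 80 g.
- guard_tab (a point): Grip point in the guard's pull tab: a grey upright fin 24 mm wide (unit's y), 14 mm thick, 34 mm tall, on the guard's top near its front edge. When shut the point is 134 mm above the table, 80 mm on the robot's side of the hinge line; it swings with the guard. Site axes are the unit's when shut. Pinched from both y sides, the fin swivels between the fingers as the guard swings.
- selector_knob (a joint): Angle of the knob under the guard, clockwise positive from above. 0 = its bar turned 0.6 rad anticlockwise from the unit's own x axis; 1.2 = clockwise stop, bar 0.6 rad clockwise from the unit's x. Starts between 0 and 0.2. Stays where left (0.04 N m).
- knob_grip (a point): On the knob's axis, 96 mm above the table, where its bar is gripped: black, 40 mm long, 14 mm wide, 34 mm tall (71 to 105 mm above the table), on a disc 42 mm across, with a white line at the end nearest the robot. Site axes turn with the knob; at joint 0 they are the unit's, z up.
- reagent_bottle: Bystander: white bottle with cap, 56 mm across, 115 mm tall, loose; origin at its base. Leave alone.
- beaker: Bystander: glass beaker, 60 mm across, 70 mm tall, loose; origin at its base. Leave alone.
- tip_box: Bystander: closed grey box 75 x 110 x 50 mm tall, loose; origin at its base. Leave alone.
- specimen_jar: Bystander: lidded clear jar, 48 mm across, 62 mm tall, loose; origin at its base. Leave alone.
- dish_stack: Bystander: stack of round clear dishes, one piece, 88 mm across, 45 mm tall; origin at its base. Leave alone.
- tube_rack: Bystander: white rack 100 x 200 x 50 mm with capped tubes up to 78 mm high; loose; origin at its base. Leave alone.
There are look-alikes about, which are no part of the job. Leave any green look-alike of the vent_valve alone.

How it is judged:
By the outcome, as a careful person would: the job done as asked, in the order asked, and still so for the second after the job is handed in, with the robot touching nothing.
It also fails if it takes over 72 s, if anything falls off the work surface, if the arm or the gripper's body presses on something with over 40 N, if the wrist force passes 120 N, or if a joint passes its speed limit or range.

ROBOT

A 6-joint arm with a two-finger parallel gripper is mounted at the origin on the work surface. World frame = base frame: x ahead of the robot, y to its left, z up, the work surface at z = 0. Lengths are in m, angles in rad, forces in N, time in s.
With the tool pointing down it reaches from about 0.325 to 0.775 m from the base axis. Payload 5.5 kg.
Tool frame: the origin (TCP) lies on the centre line of the jaws, within the pads' length; the fingertips stand 19 mm ahead of it and the grasp point (between the pads) is the TCP (robot.tip_extent is the x of the fingertips in the tool frame, in m); x points along the fingers, z is the direction in which the jaws open and shut, and the axes are right-handed (so a half turn about x gives the same grasp; the last joint's range is limited). The gripper opens to 88 mm and grips with 3 to 60 N. Pads are 20 mm wide; open, the fingers measure 115 mm over their backs; the gripper's body (75 mm by 178 mm) begins 61 mm behind the grasp point.
Start: joints at [1.066, 0.091, 1.231, -0, 1.82, -0.057], TCP at [0.26, 0.541, 0.242] pointing down, gripper open.
Joint ranges: [-2.87, 2.87], [-0.86, 2.18], [0.17, 2.46], [-1.51, 4.65], [0.06, 2.69], [-2.65, 2.65]. Speed limits (rad/s): [2.57, 2.57, 3.01, 3.14, 3.14, 3.14].

INTERFACE

Orientations are given as [roll, pitch, yaw] about the fixed x, y, z axes, in that order (R = Rz(yaw) Ry(pitch) Rx(roll)).
In Python, from plant import robot gives the robot as it stands.
- The arm moves only by the tool drive_tool, never from a script. Its arguments are lists of equal length, an entry for each row: "grip": the opening, from 0 (shut) to 1 (fully open); "xyz": the shift along the world's x, y, z in mm, a list of three; "turn": the turn about the world's z in degrees. A call has 1 to 10 rows; each row shifts and turns the commanded pose from where the row before left it; what a row does not reach is not made up. A row lasts 1/10 s, in which the tool goes at most 50 mm and 8.59 degrees, less where a joint would pass 70% of its speed; a pose out of reach is approached as far as the arm can. A call is refused whole if a number of a shift passes 50 or a number of a turn 8.59, either way. A call with a gripper value outside its range is refused whole. The fingers move at their own pace and stop on an object; "squeeze" is the grip in N (left out, the last holds). Time passes only in rows, so rows that do not move let the fingers close. It gives the time, the measured TCP pose, the force and the opening at its end, in the units of the state.
- robot.observe(): the state, without advancing time (a new reading comes with each control period).
- robot.get_image(name): name is "scene" or "side" or "wrist"; returns the picture (420x560x3 uint8, blue, green, red); there is no depth.
- robot.get_calibration(name): a dict with "camera_matrix" (3x3 intrinsics, pixels), "R" (3x3) and "t" (3): a world point X has camera coordinates R X + t; the wrist camera has in their place "tool_from_camera" (4x4, takes a point from camera to tool coordinates, whose origin is the TCP and whose axes are the tool frame's). Camera axes: x right, y down, z forward; pixel columns grow to the right and rows downward; lengths in m; the calibration is good to about 2 mm. A picture is of the moment at which its call begins: read the wrist's pose just before it. get_calibration takes no time and is no camera call.
- robot.close_job(): hands the job in, once; it reports no verdict.
Trained networks look in the newest picture that a camera, given by its name, has taken for a name from the list of things; names that differ only in an ending like _2 or _b are one class to them, and where a whole thing is asked for, a point or a joint stands for the part that bears it (a point fixed in the world has none). Each returns a list of dicts, best first, with "confidence" (0 to 1); they miss things now and then, are a little off and sometimes report something else, mostly with a low value. They report only what shows in the picture. A call takes as long as a camera call. They do not tell look-alikes from the thing itself.
- robot.spot_in(camera, label): "position" ([column, row] in pixels, amid what is visible of it).
- robot.silhouettes(camera, label): "region" (420x560 bool, what is visible of it) and "position" ([column, row] in pixels, amid what is visible of it).
- robot.pinpoint(camera, label): "position" ([column, row] in pixels: a listed point, or the origin of a listed thing).
The state is a dict: "time": time; "joint_positions": joint angles; "qvel": joint speeds; "effort": joint torques, N m; "position": TCP position; "eef_rot": TCP orientation; "wrist_force": force on the tool from outside, world axes, zero at the start; "torque": the same for the moment, N m; "finger_gap": opening from 0.0 (shut) to 1.0 (fully open).
Only numpy, scipy, OpenCV 4.12 (cv2) and the standard library are available. Lean on these libraries where they do the work, as an engineer would, in place of code of your own. Each camera call takes 0.05 s, during which the arm holds its last target. There are 200 camera calls.

## Working session

There is one attempt and no reset: what is moved stays moved. The work goes in short steps, Python scripts to look and compute and a tool call to move; the robot and the scene stay as the last step left them, time stands still between calls to the robot, and variables do not carry over. Pictures are saved under pics/ and viewed, about 8 in all and at most 12, crops included, and the job is handed in when it is done.

Besides the shell and the picture viewer there is one more tool, called as name([rows], argument=value, ...), one row to a line, values as JSON. drive_tool: Moves the arm, as the interface text tells. Its arguments: {"type":"object","properties":{"grip":{"type":"array","items":{"type":"number"}},"xyz":{"type":"array","items":{"type":"array","items":{"type":"number"}}},"turn":{"type":"array","items":{"type":"number"}},"squeeze":{"type":"number"}},"required":["grip","xyz","turn"]}

```bash
ls; mkdir -p pics; cat > h.py <<'E'
import numpy as np, cv2
from plant import robot
def ray(cam,px,st=None):
    c=robot.get_calibration(cam); K=np.array(c["camera_matrix"])
    d=np.linalg.solve(K,[px[0],px[1],1.])
    R=np.array(c["R"]);t=np.array(c["t"])
    return -R.T@t, R.T@d
def at_z(cam,px,z):
    o,d=ray(cam,px); return o+d*(z-o[2])/d[2]
def tri(p1,p2,c1="scene",c2="side"):
    A=[];b=[]
    for c,p in((c1,p1),(c2,p2)):
        o,d=ray(c,p); d=d/np.linalg.norm(d); P=np.eye(3)-np.outer(d,d); A.append(P); b.append(P@o)
    x=np.linalg.lstsq(np.vstack(A),np.hstack(b),rcond=None)[0]
    r=np.linalg.norm(np.vstack(A)@x-np.hstack(b)); return x,r
def proj(cam,X):
    c=robot.get_calibration(cam); p=np.array(c["camera_matrix"])@(np.array(c["R"])@X+np.array(c["t"])); return p[:2]/p[2]
E
python3 - <<'E'
from h import *
a=robot.get_image("scene"); b=robot.get_image("side")
cv2.imwrite("pics/a.png",cv2.resize(a,(800,600))); cv2.imwrite("pics/b.png",cv2.resize(b,(800,600)))
Z=dict(vent_valve=0,supply_valve=0,selector_unit=0,vent_handle_grip=.095,supply_handle_grip=.093,guard_tab=.134,knob_grip=.096,reagent_bottle=0,beaker=0,tip_box=0,specimen_jar=0,dish_stack=0,tube_rack=0)
for l,z in Z.items():
    for c in("scene","side"):
        for r in robot.pinpoint(c,l)[:3]:
            print(l,c,np.round(r["position"]),round(r["confidence"],2),np.round(at_z(c,r["position"],z),3)[:2])
print(robot.observe()["eef_rot"],robot.observe()["time"])
E
```

```text
pics
vent_valve scene [385. 178.] 0.94 [0.345 0.463]
vent_valve scene [327. 174.] 0.9 [0.292 0.242]
vent_valve scene [264. 216.] 0.71 [ 0.506 -0.028]
vent_valve side [179. 212.] 0.98 [0.295 0.252]
vent_valve side [266. 249.] 0.97 [ 0.501 -0.024]
vent_valve side [236. 347.] 0.85 [ 0.314 -0.302]
supply_valve scene [192. 225.] 0.72 [ 0.518 -0.285]
supply_valve scene [264. 199.] 0.26 [ 0.412 -0.018]
supply_valve side [306. 313.] 0.69 [ 0.506 -0.279]
supply_valve side [236. 195.] 0.49 [0.504 0.271]
selector_unit side [236. 196.] 0.96 [0.503 0.266]
vent_handle_grip scene [390. 160.] 0.65 [0.357 0.466]
vent_handle_grip scene [181. 169.] 0.53 [ 0.314 -0.314]
vent_handle_grip scene [264. 197.] 0.48 [ 0.513 -0.027]
vent_handle_grip side [236. 328.] 0.83 [ 0.313 -0.317]
vent_handle_grip side [270. 224.] 0.71 [ 0.512 -0.025]
vent_handle_grip side [202. 224.] 0.68 [0.336 0.051]
supply_handle_grip scene [200. 217.] 0.49 [ 0.584 -0.248]
supply_handle_grip side [327. 278.] 0.78 [ 0.565 -0.269]
guard_tab scene [347. 172.] 0.98 [0.463 0.271]
guard_tab side [219. 163.] 0.92 [0.459 0.292]
knob_grip scene [347. 190.] 0.52 [0.514 0.261]
knob_grip side [267. 224.] 0.18 [ 0.506 -0.022]
reagent_bottle scene [325. 251.] 0.84 [0.699 0.152]
reagent_bottle side [298. 202.] 0.93 [0.689 0.15 ]
reagent_bottle side [233. 289.] 0.41 [ 0.36  -0.134]
beaker scene [232. 259.] 0.65 [ 0.696 -0.156]
beaker side [349. 258.] 0.84 [ 0.71  -0.155]
tip_box scene [135. 226.] 0.71 [ 0.497 -0.482]
tip_box side [357. 379.] 0.69 [ 0.531 -0.48 ]
specimen_jar scene [232. 194.] 0.76 [ 0.365 -0.136]
specimen_jar side [234. 288.] 0.79 [ 0.364 -0.131]
dish_stack scene [409. 227.] 0.9 [0.624 0.465]
dish_stack side [246. 161.] 0.64 [0.615 0.482]
tube_rack scene [279. 283.] 0.64 [ 0.815 -0.016]
tube_rack side [347. 220.] 0.92 [ 0.796 -0.003]
[-2.94226314  1.57074599 -1.81922488] 1.4
```

View pics/a.png

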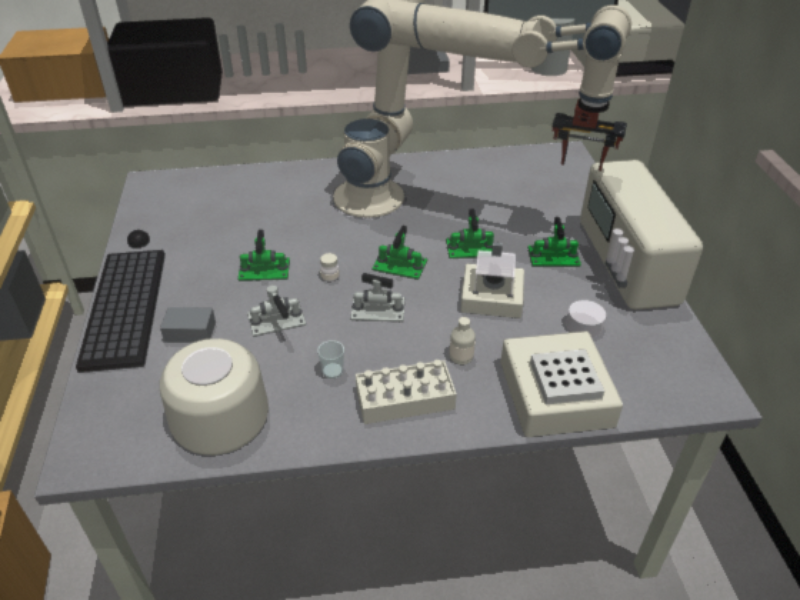

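View pics/b.png

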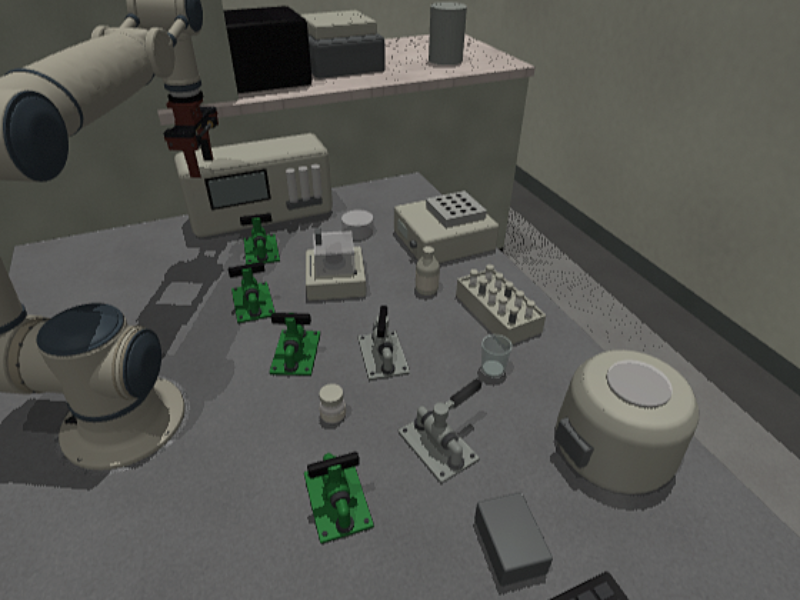

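The pictures show the steel vent at (378,295) with its bar along the pipe, the supply valve at (277,312) with its lever towards +x, the selector at (492,290) with the guard shut, and four green look-alikes. Next I'll take closer looks from above, along the row.

drive_tool([
  [0,0,50],
  [20,-30,40],
  [25,-40,20],
  [25,-40,0],
  [25,-40,0],
  [25,-40,0],
  [25,-40,0],
  [25,-40,0],
  [0,0,0],
], grip=[1,1,1,1,1,1,1,1,1], turn=[0,0,0,0,0,0,0,0,0])

```text
time: 2.3
position: [0.4302, 0.2697, 0.3484]
eef_rot: [-2.002, 1.569, -0.886]
wrist_force: [-0.3, -0.5, -0.5]
finger_gap: 0.998
```

```bash
cat >> h.py <<'E'
from scipy.spatial.transform import Rotation as Ro
def tool():
    s=robot.observe(); T=np.eye(4); T[:3,:3]=Ro.from_euler("xyz",s["eef_rot"]).as_matrix(); T[:3,3]=s["position"]; return T
def wz(T,px,z):
    c=robot.get_calibration("wrist"); M=T@np.array(c["tool_from_camera"])
    d=M[:3,:3]@np.linalg.solve(np.array(c["camera_matrix"]),[px[0],px[1],1.]); o=M[:3,3]
    return (o+d*(z-o[2])/d[2])[:2]
def wproj(T,X):
    c=robot.get_calibration("wrist"); M=np.linalg.inv(T@np.array(c["tool_from_camera"]))
    p=np.array(c["camera_matrix"])@(M[:3,:3]@np.array(X)+M[:3,3]); return p[:2]/p[2]
def look(name,labels):
    T=tool(); im=robot.get_image("wrist"); cv2.imwrite(f"pics/{name}.png",im); np.save(name+".npy",T)
    for l,z in labels.items():
        for r in robot.pinpoint("wrist",l)[:2]: print(l,np.round(r["position"]),round(r["confidence"],2),np.round(wz(T,r["position"],z),4))
    print(np.round(T,3),robot.observe()["time"]); return T
E
python3 - <<'E'
from h import *
T=look("w1",dict(selector_unit=0,guard_tab=.134,knob_grip=.096))
print(np.array(robot.get_calibration("wrist")["tool_from_camera"]).round(3))
print(robot.observe()["joint_positions"])
E
```

```text
selector_unit [301. 204.] 0.68 [0.4983 0.2673]
guard_tab [300. 215.] 0.65 [0.4705 0.2721]
guard_tab [299. 205.] 0.57 [0.4607 0.2757]
[[ 0.001 -0.898  0.439  0.43 ]
 [-0.001  0.439  0.898  0.27 ]
 [-1.    -0.002 -0.001  0.348]
 [ 0.     0.     0.     1.   ]] 2.5
[[-0.001 -0.3    0.954 -0.144]
 [-0.    -0.954 -0.3    0.083]
 [ 1.    -0.     0.001 -0.   ]
 [ 0.     0.     0.     1.   ]]
[ 5.04017785e-01 -1.06287816e-01  1.23560884e+00  4.69084528e-04
  2.01217081e+00 -6.19633849e-01]
```

View pics/w1.png

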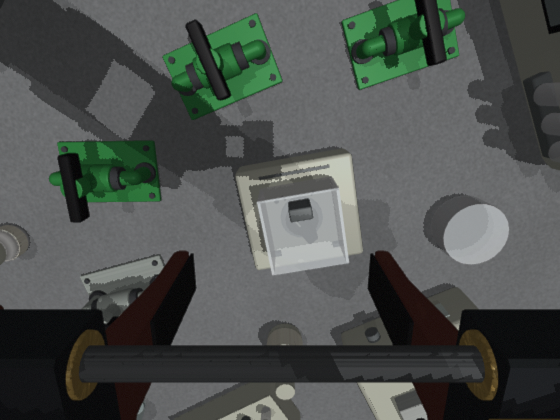

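The wrist view shows the selector box, with its near edge from about (235,168) to (352,150) and its side from (352,150) to (362,253). The tab is at (300,210). The vent is partly visible at the lower left, and green look-alikes are behind.

drive_tool([
  [0,-48,0],
  [0,-48,0],
  [0,-48,0],
  [0,-48,0],
  [0,-48,0],
  [0,-48,0],
  [0,-30,0],
  [0,0,0],
], grip=[1,1,1,1,1,1,1,1], turn=[0,0,0,0,0,0,0,0])

```text
time: 3.3
position: [0.4278, -0.0456, 0.3481]
eef_rot: [3.1, 1.57, -2.063]
wrist_force: [0.3, 0.4, 0.1]
finger_gap: 0.998
```

```bash
python3 - <<'E'
from h import *
T=np.load("w1.npy")
P=[wz(T,p,.05) for p in [(235,168),(352,150),(362,253)]]
print(P); v=P[1]-P[0]; u=P[2]-P[1]; print("yaw",np.arctan2(-v[0],v[1]),np.arctan2(u[1],u[0]),np.linalg.norm(v),np.linalg.norm(u))
look("w2",dict(vent_valve=0,vent_handle_grip=.095,supply_valve=0,supply_handle_grip=.093))
E
```

```text
[array([0.40528797, 0.21676973]), array([0.44915623, 0.35768038]), array([0.58373538, 0.31620283])]
yaw -0.3018091809482769 -0.2989643933193797 0.14758129043770235 0.1408259036993475
vent_valve [315. 207.] 0.76 [ 0.5084 -0.0313]
vent_valve [321.  67.] 0.59 [0.3402 0.0536]
vent_handle_grip [ 30. 188.] 0.96 [ 0.3157 -0.312 ]
vent_handle_grip [331.  58.] 0.89 [0.3392 0.0544]
supply_valve [170. 272.] 0.85 [ 0.5066 -0.2741]
[[-0.    -0.9    0.435  0.428]
 [-0.001  0.435  0.9   -0.046]
 [-1.     0.    -0.001  0.348]
 [ 0.     0.     0.     1.   ]] 3.55
```

View pics/w2.png

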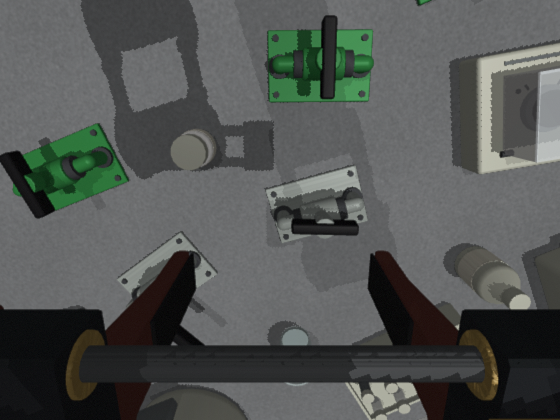

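The vent's bar runs from (292,228) to (357,228) on a plate with corners (266,190), (354,167), (369,220) and (278,243). The supply plate has corners (118,277) and (182,232), and a finger partly hides its lever.

```bash
python3 - <<'E'
from h import *
T=np.load("w2.npy")
P=np.array([wz(T,p,.008) for p in [(266,190),(354,167),(369,220),(278,243)]])
v=P[1]-P[0];u=P[2]-P[1];print("vent",P.mean(0),np.arctan2(-v[0],v[1]),np.arctan2(u[1],u[0]),np.linalg.norm(v),np.linalg.norm(u))
a,b=wz(T,(292,222),.106),wz(T,(357,222),.106); print("bar",(a+b)/2,np.linalg.norm(b-a),np.arctan2(*(b-a)[::-1]))
im=cv2.imread("pics/w2.png"); 
P=np.array([wz(T,p,.008) for p in [(118,277),(182,232),(218,272)]]);v=P[1]-P[0];u=P[2]-P[1]
print("sup",np.arctan2(-v[0],v[1]),np.arctan2(u[1],u[0]),np.linalg.norm(v),np.linalg.norm(u),(P[0]+P[2])/2)
E
```

```text
vent [ 0.50572599 -0.02797117] -0.18845897894815392 -0.12122824169151203 0.12576691656024994 0.08145091750610382
bar [ 0.49676289 -0.02389462] 0.07484023047406109 1.1203330601033938
sup 0.1648145554068622 0.19825974959553389 0.1264684471563092 0.08104579316006537 [ 0.50704095 -0.2749555 ]
```

drive_tool([
  [10,2,-10],
  [10,2,-10],
  [10,2,-10],
  [10,2,-10],
  [10,2,-10],
  [10,2,-10],
  [10,2,-10],
  [8,2,-10],
  [0,2,-10],
  [0,0,-10],
], grip=[1,1,1,1,1,1,1,1,1,1], turn=[-8.5,-8.5,-8.5,-8.5,-8.5,-8.5,-8.5,-8.5,-8.5,-8.5])

```text
time: 4.55
position: [0.506, -0.024, 0.2477]
eef_rot: [2.814, 1.57, 2.45]
wrist_force: [0.3, -0.7, -0.4]
finger_gap: 1.0
```

drive_tool([
  [0,0,-10],
  [0,0,-10],
  [0,0,0],
], grip=[1,1,1], turn=[-5,0,0])

```text
time: 4.85
position: [0.5053, -0.0249, 0.2265]
eef_rot: [-2.854, 1.568, 2.986]
wrist_force: [0.4, -0.8, 0.5]
finger_gap: 0.999
```

```bash
python3 - <<'E'
from h import *
T=look("w3",dict(vent_valve=0,vent_handle_grip=.095))
for r in robot.silhouettes("wrist","vent_handle_grip")[:2]:
    m=r["region"].astype(np.uint8); print(r["confidence"],np.round(r["position"]),cv2.minAreaRect(cv2.findNonZero(m)),m.sum())
print("expect",wproj(T,[.506,-.028,.106]))
E
```

```text
vent_valve [283. 186.] 0.75 [ 0.5034 -0.0313]
vent_valve [109. 182.] 0.62 [0.3375 0.053 ]
vent_handle_grip [ 55. 210.] 0.89 [0.3364 0.0508]
vent_handle_grip [287. 206.] 0.74 [ 0.509  -0.0272]
[[-0.003  0.429  0.903  0.505]
 [ 0.     0.903 -0.429 -0.025]
 [-1.    -0.001 -0.003  0.227]
 [ 0.     0.     0.     1.   ]] 5.0
0.9 [284. 208.] ((283.5, 208.0), (98.0, 31.0), 90.0) 2015
0.65 [ 57. 209.] ((54.5, 210.0), (34.0, 109.0), 90.0) 2629
expect [284.27571761 212.98953073]
```

View pics/w3.png

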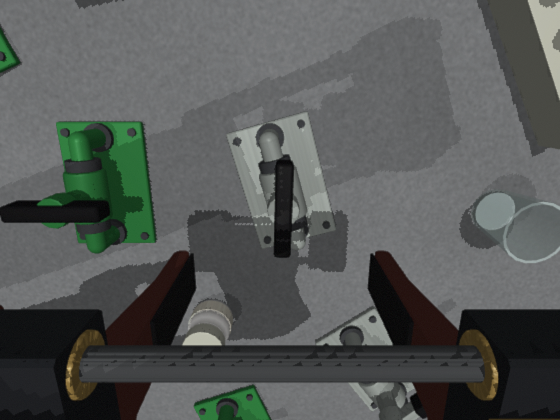

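The bar is vertical in the picture, centred near (284,208) between the jaws, so the tool is aligned. I'll go down and grip it.

drive_tool([
  [2,-3,-40],
  [0,0,-40],
  [0,0,-30],
  [0,0,-21],
  [0,0,0],
  [0,0,0],
  [0,0,0],
  [0,0,0],
  [0,0,0],
  [0,0,0],
], grip=[0.7,0.7,0.6,0.6,0.6,0,0,0,0,0], turn=[0,0,0,0,0,0,0,0,0,0], squeeze=30)

```text
time: 6.05
position: [0.5053, -0.0274, 0.0993]
eef_rot: [3.092, 1.564, 2.645]
wrist_force: [-16.0, 6.2, 11.4]
finger_gap: 0.289
```

drive_tool([
  [0,0,0],
  [0,0,0],
  [0,0,0],
], grip=[0,0,0], turn=[0,0,0])

```text
time: 6.35
position: [0.5053, -0.0274, 0.0992]
eef_rot: [3.098, 1.564, 2.652]
wrist_force: [-16.1, 5.6, 11.9]
finger_gap: 0.29
```

```bash
python3 - <<'E'
from h import *
T=look("w4",{})
print(robot.observe()["wrist_force"],robot.observe()["torque"],robot.observe()["finger_gap"])
E
```

```text
[[-0.006  0.432  0.902  0.505]
 [ 0.003  0.902 -0.432 -0.027]
 [-1.     0.    -0.007  0.099]
 [ 0.     0.     0.     1.   ]] 6.4
[-15.49654697   5.6163112   11.64040703] [1.02064438 2.95185566 0.00594365] 0.28677001561321025
```

View pics/w4.png

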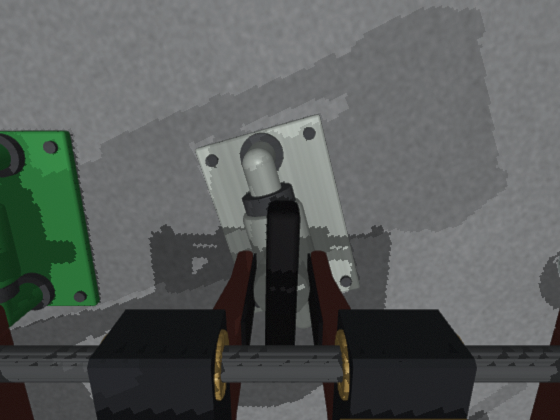

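The fingers stopped about 25 mm apart, against something under the bar, with the tips bearing down on it. I'll open slightly, raise the tool and close again.

drive_tool([
  [0,0,0],
  [0,0,8],
  [0,0,2],
  [0,0,0],
  [0,0,0],
  [0,0,0],
  [0,0,0],
  [0,0,0],
], grip=[0.5,0.5,0.5,0,0,0,0,0], turn=[0,0,0,0,0,0,0,0])

```text
time: 7.2
position: [0.5052, -0.0277, 0.1075]
eef_rot: [-3.081, 1.563, 2.755]
wrist_force: [-12.9, 5.2, 9.2]
finger_gap: 0.287
```

```bash
python3 - <<'E'
from h import *
w=robot.get_image("wrist"); s=robot.get_image("side"); 
p=proj("side",np.array([.506,-.028,.1])).astype(int); c=s[p[1]-45:p[1]+45,p[0]-60:p[0]+60]
cv2.imwrite("pics/w5.png",np.hstack([w[120:420,130:430],cv2.resize(c,(400,300),interpolation=cv2.INTER_CUBIC)]))
o=robot.observe(); print(o["wrist_force"],o["torque"],o["finger_gap"],o["position"])
E
```

```text
[-12.97527178   5.19606458  10.27655937] [0.86576093 2.41259904 0.01497289] 0.28885203690673233 [ 0.50518708 -0.02771934  0.10754806]
```

View pics/w5.png

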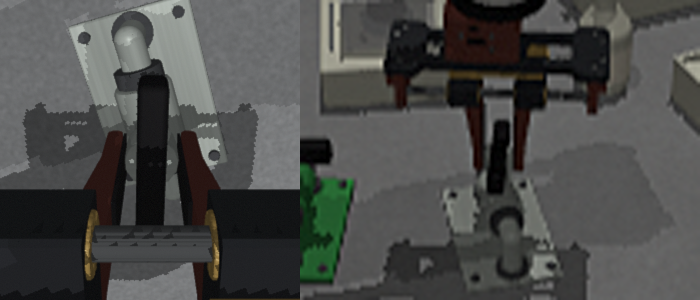

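The view shows the bar centred between the fingers, with a clear gap on each side. A round hub under the bar is about as wide as the gap. I'll test by closing again higher up.

drive_tool([
  [0,0,0],
  [0,0,6],
  [0,0,0],
  [0,0,0],
  [0,0,0],
  [0,0,0],
  [0,0,0],
  [0,0,0],
], grip=[0.5,0.5,0.5,0,0,0,0,0], turn=[0,0,0,0,0,0,0,0])

```text
time: 8.1
position: [0.5052, -0.0278, 0.113]
eef_rot: [-3.051, 1.563, 2.785]
wrist_force: [-11.9, 4.8, 7.4]
finger_gap: 0.283
```

```bash
python3 - <<'E'
from h import *
o=robot.observe(); print(o["wrist_force"],o["torque"],o["finger_gap"],o["position"],robot.tip_extent,o["time"], np.array(robot.get_calibration("wrist")["camera_matrix"])[0])
E
```

```text
[-11.89471346   4.76543434   7.37086511] [0.75637633 2.25500982 0.00927526] 0.283136044494632 [ 0.50517331 -0.02781229  0.11299047] 0.019 8.1 [355.61839846   0.         281.43763589]
```

drive_tool([
  [-2,1,0],
  [-2.5,1,0],
  [0,0,0],
  [0,0,0],
], grip=[0,0,0,0], turn=[0,0,0,0])

```text
time: 8.5
position: [0.5047, -0.0276, 0.1131]
eef_rot: [0.15, 1.567, -0.298]
wrist_force: [7.1, -1.8, -4.0]
finger_gap: 0.282
```

Commanded 5 mm, the hand moved only 0.5 mm and the force reversed, so it is already gripping something firmly. I'll balance the force and try a small turn.

drive_tool([
  [1.5,-0.5,0],
  [0,0,0],
  [0,0,0],
  [0,0,0],
  [0,0,0],
], grip=[0,0,0,0,0], turn=[0,-5,-5,-5,0])

```text
time: 9.0
position: [0.5047, -0.0276, 0.1131]
eef_rot: [-2.29, 1.571, -3.001]
wrist_force: [0.2, -0.7, -0.8]
finger_gap: 0.286
```

```bash
python3 - <<'E'
from h import *
T=tool(); w=robot.get_image("wrist"); o=robot.observe(); print(o["wrist_force"],o["torque"],o["finger_gap"],o["position"],np.arctan2(T[1,2],T[0,2]))
for r in robot.silhouettes("wrist","vent_handle_grip")[:3]: print(r["confidence"],r["position"],cv2.minAreaRect(cv2.findNonZero(r["region"].astype(np.uint8))))
cv2.imwrite("pics/w6.png",w)
E
```

```text
[ 0.24819335 -0.3174181  -0.18814887] [ 0.00457288  0.05590333 -0.00336452] 0.28629478574256867 [ 0.50475243 -0.02757891  0.11310721] -0.710469271620335
0.92 [21.8, 329.3] ((22.811323165893555, 332.839599609375), (26.785306930541992, 23.900733947753906), 74.05460357666016)
0.56 [284.5, 267.1] ((282.0, 268.0), (152.0, 50.0), 90.0)
0.43 [497.2, 403.3] ((499.5, 400.5), (37.0, 67.0), 90.0)
```

View pics/w6.png

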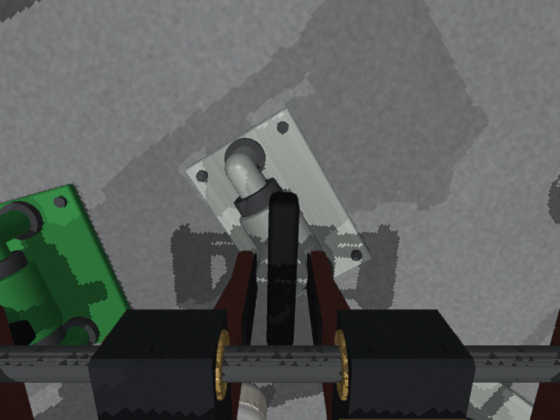

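The bar turned with the hand and the forces are near zero, so the grip is good. I'll turn on to the stop.

drive_tool([
  [0,0,0],
  [0,0,0],
  [0,0,0],
  [0,0,0],
  [0,0,0],
  [0,0,0],
  [0,0,0],
  [0,0,0],
], grip=[0,0,0,0,0,0,0,0], turn=[-8.5,-8.5,-8.5,-8.5,-8.5,-8.5,-6,0])

```text
time: 9.9
position: [0.5046, -0.0272, 0.1131]
eef_rot: [-2.463, 1.57, 2.117]
wrist_force: [0.8, 1.0, -0.3]
finger_gap: 0.284
```

```bash
cat >> h.py <<'E'
def st():
    T=tool(); o=robot.observe(); print(np.round(o["wrist_force"],1),np.round(o["torque"],2),round(o["finger_gap"],3),np.round(o["position"],4),"phi",round(np.arctan2(T[1,2],T[0,2]),3),o["time"],np.round(o["joint_positions"],2))
E
python3 -c "from h import *;st()"
```

```text
[ 0.8  1.  -0.3] [ 0.43  0.16 -0.11] 0.284 [ 0.5046 -0.0272  0.1131] phi -1.703 9.9 [-0.12 -0.15  1.7   0.    1.6   1.58]
```

drive_tool([
  [0,0,0],
  [0,0,0],
  [0,0,0],
  [0,0,0],
], grip=[0,0,0,0], turn=[-3,-3,-2,0])

```text
time: 10.3
position: [0.5043, -0.027, 0.1132]
eef_rot: [-1.912, 1.569, 2.531]
wrist_force: [-2.2, 3.3, 1.6]
finger_gap: 0.281
```

```bash
python3 -c "from h import *;st()"
```

```text
[-2.2  3.3  1.6] [0.43 0.57 0.04] 0.281 [ 0.5043 -0.027   0.1132] phi -1.84 10.3 [-0.12 -0.15  1.7   0.    1.6   1.72]
```

drive_tool([
  [0,0,0],
  [0,0,0],
  [0,0,0],
], grip=[0,0,0], turn=[-4,-4,0])

```text
time: 10.6
position: [0.5047, -0.0271, 0.1133]
eef_rot: [-2.748, 1.57, 1.555]
wrist_force: [-0.5, 2.2, 1.5]
finger_gap: 0.285
```

```bash
python3 - <<'E'
from h import *
st(); T=tool(); w=robot.get_image("wrist"); cv2.imwrite("pics/w7.png",w)
E
```

```text
[-0.5  2.2  1.5] [0.47 0.28 0.43] 0.285 [ 0.5047 -0.0271  0.1133] phi -1.98 10.6 [-0.12 -0.15  1.7   0.    1.6   1.86]
```

View pics/w7.png

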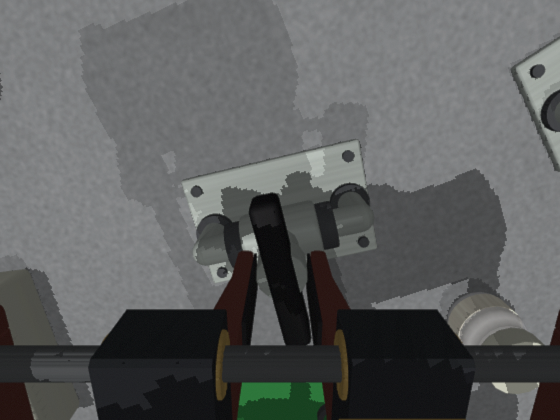

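The bar now stands square to the plate's long edge, against its stop, and the hand has slipped about 14° past it. The vent is shut. I'll let go and move over the supply lever.

drive_tool([
  [0,0,0],
  [0,0,0],
  [0,0,0],
  [0,0,50],
  [10,-40,45],
  [15,-45,32],
  [15,-45,0],
  [15,-45,0],
  [12,-45,0],
  [0,-11,0],
], grip=[0.6,0.8,1,1,1,1,1,1,1,1], turn=[0,0,0,0,8,8,8,8,6,0])

```text
time: 11.65
position: [0.568, -0.2501, 0.2263]
eef_rot: [-1.513, 1.569, -2.835]
wrist_force: [-0.3, 0.3, -0.1]
finger_gap: 1.001
```

```bash
python3 - <<'E'
from h import *
robot.observe(); T=look("w8",dict(supply_valve=0,supply_handle_grip=.093,vent_handle_grip=.095)); st()
for r in robot.silhouettes("wrist","supply_handle_grip")[:2]: print(r["confidence"],r["position"],cv2.minAreaRect(cv2.findNonZero(r["region"].astype(np.uint8))))
E
```

```text
supply_handle_grip [292. 207.] 0.78 [ 0.5688 -0.2591]
[[-0.002  0.969  0.246  0.568]
 [-0.001  0.246 -0.969 -0.25 ]
 [-1.    -0.002  0.     0.226]
 [ 0.     0.     0.     1.   ]] 11.85
[ 1.1  0.4 -0.7] [-0.01  0.14 -0.05] 0.998 [ 0.5679 -0.2448  0.2282] phi -1.321 11.85 [-0.46  0.14  1.2   0.    1.8   0.86]
0.73 [294.7, 236.0] ((296.4892883300781, 229.46401977539062), (129.1580810546875, 30.039640426635742), 89.40933990478516)
```

View pics/w8.png

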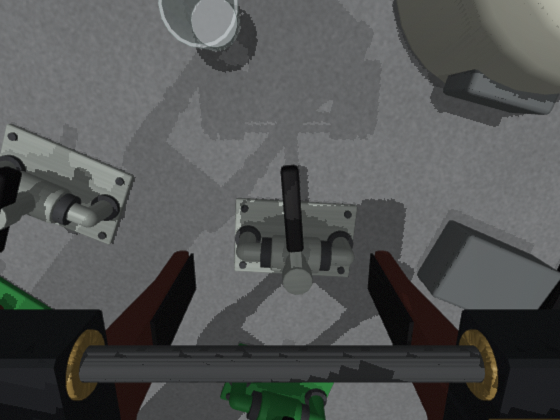

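The sleeve runs nearly vertical in the picture, from (289,168) to (293,248), about 11 px right of the jaw centre. The pivot is near (297,275) and the vent bar is away to the left.

```bash
python3 - <<'E'
from h import *
st(); T=np.load("w8.npy")
T2=tool()
for t in(T,T2): print([np.round(wz(t,p,z),4) for p,z in [((289,168),.103),((293,248),.103),((291,208),.103),((297,275),.1)]])
T=look("w9",dict(supply_handle_grip=.093))
E
```

```text
[0.3 0.4 0.5] [ 0.03  0.15 -0.02] 1.0 [ 0.568  -0.2443  0.2286] phi -1.32 11.9 [-0.46  0.14  1.2   0.    1.8   0.86]
[array([ 0.6009, -0.2477]), array([ 0.5378, -0.2675]), array([ 0.5705, -0.2573]), array([ 0.5134, -0.2776])]
[array([ 0.6008, -0.2419]), array([ 0.5373, -0.262 ]), array([ 0.5702, -0.2516]), array([ 0.5128, -0.2721])]
supply_handle_grip [296. 210.] 0.73 [ 0.5664 -0.2573]
[[ 0.001  0.969  0.248  0.568]
 [ 0.     0.248 -0.969 -0.244]
 [-1.     0.001 -0.     0.229]
 [ 0.     0.     0.     1.   ]] 12.0
```

drive_tool([
  [0,-12,-30],
  [0,0,-40],
  [0,0,-35],
  [0,0,-24],
  [0,0,0],
  [0,0,0],
  [0,0,0],
  [0,0,0],
  [0,0,0],
  [0,0,0],
], grip=[0.8,0.7,0.6,0.6,0.6,0,0,0,0,0], turn=[3,0,0,0,0,0,0,0,0,0], squeeze=25)

```text
time: 13.0
position: [0.5684, -0.2578, 0.1]
eef_rot: [0.797, 1.569, -0.471]
wrist_force: [0.4, -0.9, 0.5]
finger_gap: 0.182
```

```bash
python3 - <<'E'
from h import *
st()
c=np.array([.506,-.276]); a0=.30
p=[c+.065*np.array([np.cos(a),np.sin(a)]) for a in a0+np.radians(8)*np.arange(0,12)]
print(np.round(np.diff(p,axis=0)*1000,1).tolist())
E
```

```text
[ 0.4 -0.9  0.5] [-0.08  0.21  0.02] 0.182 [ 0.5684 -0.2578  0.1   ] phi -1.268 13.0 [-0.48  0.17  1.39  0.    1.57  0.79]
[[-3.3, 8.5], [-4.4, 7.9], [-5.5, 7.2], [-6.4, 6.4], [-7.3, 5.4], [-7.9, 4.4], [-8.5, 3.2], [-8.8, 2.0], [-9.0, 0.8], [-9.1, -0.5], [-8.9, -1.8]]
```

drive_tool([
  [-3.3,8.5,0],
  [-4.4,7.9,0],
  [-5.5,7.2,0],
  [-6.4,6.4,0],
  [-7.3,5.4,0],
  [-7.9,4.4,0],
  [-8.5,3.2,0],
  [-8.8,2,0],
  [-9,0.8,0],
  [0,0,0],
], grip=[0,0,0,0,0,0,0,0,0,0], turn=[8,8,8,8,8,8,8,8,8,0])

```text
time: 14.0
position: [0.5072, -0.2156, 0.0999]
eef_rot: [-1.144, 1.562, -1.153]
wrist_force: [5.1, -13.2, -4.0]
finger_gap: 0.162
```

```bash
python3 -c "from h import *;st()"
```

```text
[  5.1 -13.2  -4. ] [-2.07 -0.57  0.37] 0.162 [ 0.5072 -0.2156  0.0999] phi -0.009 14.0 [-0.46 -0.03  1.6  -0.01  1.56 -0.45]
```

drive_tool([
  [-4,-3,0],
  [-7,-1,0],
  [-7,-2,0],
  [-5,-1,0],
  [0,0,0],
], grip=[0,0,0,0,0], turn=[3,6,6,4,0])

```text
time: 14.5
position: [0.4956, -0.2182, 0.1005]
eef_rot: [-0.367, 1.54, -0.043]
wrist_force: [53.8, -0.3, -22.7]
finger_gap: 0.188
```

```bash
python3 -c "from h import *;st()"
```

```text
[ 53.8  -0.3 -22.7] [-0.21 -8.66 -0.52] 0.188 [ 0.4956 -0.2182  0.1005] phi 0.325 14.5 [-0.49 -0.07  1.65  0.01  1.54 -0.81]
```

The lever is hard on its stop, with 54 N tangential at about 1.75 rad, which matches plate yaw plus 1.57. I'll unload and release.

drive_tool([
  [7,0,0],
  [0,0,0],
  [0,0,0],
  [0,0,50],
  [0,0,50],
  [0,0,40],
], grip=[0,0.5,0.8,1,1,1], turn=[-4,0,0,0,0,0])

```text
time: 15.1
position: [0.4907, -0.2189, 0.2421]
eef_rot: [-0.904, 1.569, -0.654]
wrist_force: [-0.2, -1.0, -0.5]
finger_gap: 0.582
```

```bash
python3 - <<'E'
from h import *
st(); T=look("w10",dict(supply_handle_grip=.093,supply_valve=0)); a=robot.get_image("scene");b=robot.get_image("side")
for l in("supply_handle_grip","vent_handle_grip"):
  for c,im in(("scene",a),("side",b)):
    for r in robot.pinpoint(c,l): print(l,c,round(r["confidence"],2),np.round(at_z(c,r["position"],.094),3)[:2])
def crop(im,c,P,w,h):
    p=proj(c,np.array(P)).astype(int); return cv2.resize(im[max(0,p[1]-h//2):p[1]+h//2,p[0]-w//2:p[0]+w//2],(400,300),interpolation=cv2.INTER_CUBIC)
cv2.imwrite("pics/m1.png",np.vstack([np.hstack([crop(a,"scene",[.5,-.15,.05],140,105),crop(b,"side",[.5,-.15,.05],180,135)]),np.hstack([cv2.resize(cv2.imread("pics/w10.png"),(400,300)),np.zeros((300,400,3),np.uint8)])]))
E
```

```text
[-0.2 -1.  -0.5] [-0.07  0.01 -0.03] 0.582 [ 0.4907 -0.2189  0.2421] phi 0.25 15.1 [-0.48 -0.08  1.4  -0.    1.82 -0.73]
supply_handle_grip [292. 203.] 0.93 [ 0.5005 -0.2195]
supply_valve [282. 229.] 0.84 [ 0.5069 -0.2786]
[[ 0.001 -0.248  0.969  0.491]
 [-0.001  0.969  0.248 -0.219]
 [-1.    -0.001  0.001  0.242]
 [ 0.     0.     0.     1.   ]] 15.25
supply_handle_grip scene 0.72 [ 0.483 -0.205]
supply_handle_grip side 0.58 [ 0.498 -0.208]
vent_handle_grip scene 0.56 [ 0.51  -0.034]
vent_handle_grip scene 0.51 [ 0.313 -0.311]
vent_handle_grip scene 0.43 [0.298 0.252]
vent_handle_grip scene 0.42 [0.37  0.467]
vent_handle_grip scene 0.41 [0.33  0.047]
vent_handle_grip side 0.67 [ 0.315 -0.312]
vent_handle_grip side 0.59 [ 0.504 -0.02 ]
vent_handle_grip side 0.49 [0.359 0.455]
vent_handle_grip side 0.48 [0.29  0.273]
vent_handle_grip side 0.47 [0.328 0.052]
```

View pics/m1.png

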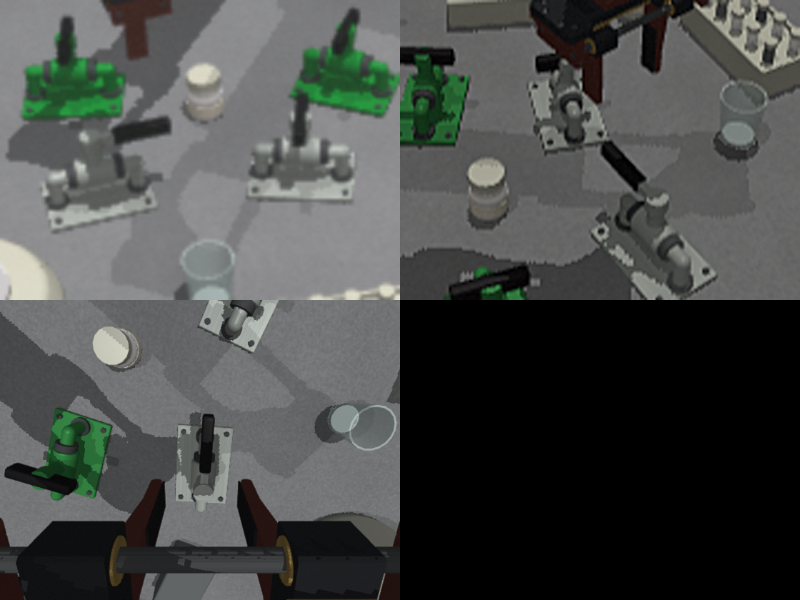

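The picture shows the supply lever in line with its pipe and the vent bar across its pipe. I'll work out the lever angle against the plate edges and move to the selector guard.

```bash
python3 - <<'E'
from h import *
T=np.load("w10.npy"); im=cv2.imread("pics/w10.png")
a=lambda p,q,z:(lambda d:round(float(np.arctan2(d[1],d[0])),3))(wz(T,p,z)-wz(T,q,z))
# sleeve centreline top face & plate edges by thresholds
g=im.max(2)
for r in range(150,260,15):
    row=g[r,200:380]; print(r,"dark",200+np.where(row<45)[0][[0,-1]] if (row<45).any() else None,"bright",200+np.where(row>140)[0][[0,-1]] if (row>140).any() else None)
robot.get_image("wrist"); 
E
```

```text
150 dark None bright None
165 dark [284 299] bright None
180 dark [280 298] bright [250 321]
195 dark [275 298] bright [308 323]
210 dark [280 296] bright [249 321]
225 dark [273 299] bright [252 321]
240 dark [280 294] bright [251 319]
255 dark [211 352] bright [247 318]
```

drive_tool([
  [0,30,45],
  [-4,50,45],
  [-4,50,20],
  [-4,50,0],
  [-4,50,0],
  [-4,50,0],
  [-4,50,0],
  [-4,50,0],
  [-4,50,0],
  [-3,50,0],
], grip=[1,1,1,1,1,1,1,1,1,1], turn=[6,6,6,6,6,6,5,0,0,0])

```text
time: 16.6
position: [0.4566, 0.2432, 0.332]
eef_rot: [2.792, 1.57, -2.525]
wrist_force: [0.7, -0.8, -0.7]
finger_gap: 1.001
```

drive_tool([
  [3,15,-20],
  [3,15,-20],
  [0,0,-20],
  [0,0,0],
], grip=[1,1,1,1], turn=[8,8,1,0])

```text
time: 17.0
position: [0.4623, 0.2713, 0.2682]
eef_rot: [2.352, 1.563, -2.668]
wrist_force: [-0.1, -0.1, 0.1]
finger_gap: 0.999
```

```bash
python3 - <<'E'
from h import *
st()
T1=np.load("w1.npy"); print("device corner",wz(T1,(333,330),.08),wz(T1,(333,330),.05))
T=look("w11",dict(guard_tab=.134,selector_unit=0,knob_grip=.096)); st()
for r in robot.silhouettes("wrist","guard_tab")[:1]: print(r["confidence"],r["position"],np.array(cv2.boundingRect(r["region"].astype(np.uint8))))
print(wproj(T,[.4645,.2766,.134]))
E
```

```text
[-0.1 -0.1  0.1] [ 0.07  0.03 -0.02] 0.999 [0.4623 0.2713 0.2682] phi 1.264 17.0 [ 0.47 -0.07  1.34 -0.    1.87 -0.8 ]
device corner [0.65707304 0.23677829] [0.67899304 0.23173498]
guard_tab [286. 210.] 0.88 [0.4666 0.2727]
guard_tab [ 73. 277.] 0.23 [0.4692 0.0769]
selector_unit [287. 204.] 0.58 [0.4997 0.2656]
[[-0.007 -0.953  0.302  0.462]
 [-0.003  0.302  0.953  0.271]
 [-1.     0.005 -0.005  0.268]
 [ 0.     0.     0.     1.   ]] 17.2
[-0.4 -0.   0.9] [ 0.05 -0.    0.02] 1.0 [0.4637 0.271  0.274 ] phi 1.261 17.2 [ 0.47 -0.07  1.34 -0.    1.87 -0.8 ]
0.71 [286.4, 229.2] [233 173 108 113]
[289.23742319 206.20732642]
```

View pics/w11.png

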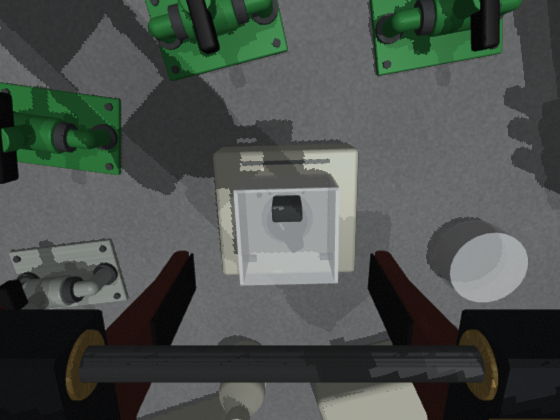

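The guard is square in the picture, with its tab at about (287,208), 4 mm right of the jaw centre. I'll go down and pinch it.

drive_tool([
  [2,4,-40],
  [0,0,-40],
  [0,0,-35],
  [0,0,-22],
  [0,0,0],
  [0,0,0],
  [0,0,0],
  [0,0,0],
  [0,0,0],
  [0,0,0],
], grip=[0.9,0.8,0.7,0.7,0.7,0.2,0.2,0.2,0.2,0.2], turn=[0,0,0,0,0,0,0,0,0,0], squeeze=15)

```text
time: 18.25
position: [0.4653, 0.2747, 0.136]
eef_rot: [-2.92, 1.57, -1.658]
wrist_force: [-5.1, -14.1, 5.7]
finger_gap: 0.284
```

```bash
python3 - <<'E'
from h import *
st(); p0=robot.observe()["position"]
# arc steps
r=np.hypot(80,84); a=np.arctan2(84,-80); n=20
th=a-np.linspace(0,np.radians(100.3),n+1); d=np.diff(np.c_[r*np.cos(th),r*np.sin(th)],axis=0)
print([[round(x*.955,1),round(-x*.296,1),round(z,1)] for x,z in d])
E
```

```text
[ -5.1 -14.1   5.7] [-2.32  0.95  0.05] 0.284 [0.4653 0.2747 0.136 ] phi 1.262 18.25 [ 0.47 -0.06  1.57 -0.    1.63 -0.79]
[[np.float64(7.3), np.float64(-2.3), np.float64(6.7)], [np.float64(7.8), np.float64(-2.4), np.float64(6.0)], [np.float64(8.3), np.float64(-2.6), np.float64(5.2)], [np.float64(8.7), np.float64(-2.7), np.float64(4.5)], [np.float64(9.0), np.float64(-2.8), np.float64(3.6)], [np.float64(9.3), np.float64(-2.9), np.float64(2.8)], [np.float64(9.5), np.float64(-2.9), np.float64(1.9)], [np.float64(9.6), np.float64(-3.0), np.float64(1.1)], [np.float64(9.7), np.float64(-3.0), np.float64(0.2)], [np.float64(9.7), np.float64(-3.0), np.float64(-0.7)], [np.float64(9.6), np.float64(-3.0), np.float64(-1.6)], [np.float64(9.4), np.float64(-2.9), np.float64(-2.5)], [np.float64(9.2), np.float64(-2.8), np.float64(-3.3)], [np.float64(8.8), np.float64(-2.7), np.float64(-4.1)], [np.float64(8.5), np.float64(-2.6), np.float64(-4.9)], [np.float64(8.0), np.float64(-2.5), np.float64(-5.7)], [np.float64(7.5), np.float64(-2.3), np.float64(-6.4)], [np.float64(7.0), np.float64(-2.2), np.float64(-7.1)], [np.float64(6.3), np.float64(-2.0), np.float64(-7.7)], [np.float64(5.7), np.float64(-1.8), np.float64(-8.2)]]
```

drive_tool([
  [-1,-3,0],
  [7.3,-2.3,6.7],
  [7.8,-2.4,6],
  [8.3,-2.6,5.2],
  [8.7,-2.7,4.5],
  [9,-2.8,3.6],
  [9.3,-2.9,2.8],
  [9.5,-2.9,1.9],
  [9.6,-3,1.1],
  [0,0,0],
], grip=[0.2,0.2,0.2,0.2,0.2,0.2,0.2,0.2,0.2,0.2], turn=[0,0,0,0,0,0,0,0,0,0])

```text
time: 19.25
position: [0.535, 0.2537, 0.1682]
eef_rot: [-0.082, 1.564, 1.183]
wrist_force: [2.2, 12.1, 0.7]
finger_gap: 0.276
```

```bash
python3 -c "from h import *;st()"
```

```text
[ 2.2 12.1  0.7] [ 1.66 -0.37  0.18] 0.276 [0.535  0.2537 0.1682] phi 1.265 19.25 [ 0.38  0.06  1.39  0.01  1.68 -0.88]
```

drive_tool([
  [9.7,-1,0.2],
  [9.7,-3,-0.7],
  [9.6,-3,-1.6],
  [9.4,-2.9,-2.5],
  [9.2,-2.8,-3.3],
  [8.8,-2.7,-4.1],
  [8.5,-2.6,-4.9],
  [8,-2.5,-5.7],
  [7.5,-2.3,-6.4],
  [0,0,0],
], grip=[0.2,0.2,0.2,0.2,0.2,0.2,0.2,0.2,0.2,0.2], turn=[0,0,0,0,0,0,0,0,0,0])

```text
time: 20.25
position: [0.6172, 0.2304, 0.1401]
eef_rot: [-0.592, 1.561, 0.672]
wrist_force: [7.1, 10.7, 3.6]
finger_gap: 0.272
```

```bash
python3 -c "from h import *;st()"
```

```text
[ 7.1 10.7  3.6] [ 1.57 -1.14  0.12] 0.272 [0.6172 0.2304 0.1401] phi 1.264 20.25 [ 0.3   0.24  1.24  0.    1.65 -0.96]
```

Still following the arc with moderate forces. I'll finish it to the stop with a small overshoot.

drive_tool([
  [7,-1,-7.1],
  [6.3,-2,-7.7],
  [5.7,-1.8,-8.2],
  [3,-1,-5],
  [1,0,-3],
  [0,0,0],
], grip=[0.2,0.2,0.2,0.2,0.2,0.2], turn=[0,0,0,0,0,0])

```text
time: 20.85
position: [0.6407, 0.2238, 0.1099]
eef_rot: [-0.826, 1.56, 0.437]
wrist_force: [9.4, 7.2, 3.9]
finger_gap: 0.275
```

```bash
python3 -c "from h import *;st()"
```

```text
[9.4 7.2 3.9] [ 1.08 -1.38  0.2 ] 0.275 [0.6407 0.2238 0.1099] phi 1.263 20.85 [ 0.29  0.31  1.22  0.    1.6  -0.98]
```

drive_tool([
  [3,-1,-6],
  [2,0,-6],
  [0,0,0],
], grip=[0.2,0.2,0.2], turn=[0,0,0])

```text
time: 21.15
position: [0.6449, 0.2227, 0.101]
eef_rot: [-0.818, 1.56, 0.445]
wrist_force: [2.3, 4.1, 13.2]
finger_gap: 0.276
```

```bash
python3 -c "from h import *;st()"
```

```text
[ 2.3  4.1 13.2] [ 0.68 -0.18  0.07] 0.276 [0.6449 0.2227 0.101 ] phi 1.264 21.15 [ 0.28  0.32  1.22  0.    1.59 -0.98]
```

The vertical force rose to 13 N while the hinge friction accounts for only about 1 N, so the guard is on its stop. I'll release, rise and move over the knob.

drive_tool([
  [0,0,2],
  [0,0,0],
  [0,0,30],
  [0,0,50],
  [0,0,45],
  [-40,10,10],
  [-40,10,0],
  [-40,12,0],
  [-28,10,0],
  [0,0,0],
], grip=[0.4,0.7,0.7,0.7,0.7,0.7,0.7,0.8,0.9,1], turn=[0,0,0,0,0,6,8,8,7,0])

```text
time: 22.15
position: [0.4917, 0.2639, 0.2324]
eef_rot: [1.292, 1.57, 3.066]
wrist_force: [1.5, 0.7, -0.4]
finger_gap: 0.933
```

```bash
python3 - <<'E'
from h import *
robot.get_image("wrist"); st(); T=look("w12",dict(knob_grip=.096,selector_unit=0)); st()
s=robot.get_image("side"); p=proj("side",np.array([.52,.26,.08])).astype(int)
c=cv2.resize(s[p[1]-50:p[1]+50,p[0]-50:p[0]+50],(420,420),interpolation=cv2.INTER_CUBIC)
for r in robot.silhouettes("wrist","knob_grip")[:1]: print(r["confidence"],r["position"],cv2.minAreaRect(cv2.findNonZero(r["region"].astype(np.uint8))))
cv2.imwrite("pics/m2.png",np.hstack([cv2.imread("pics/w12.png")[:,100:460],c]))
E
```

```text
[ 0.  -0.5  0.2] [ 0.04 -0.02 -0.01] 0.978 [0.4933 0.2633 0.2322] phi 1.769 22.2 [ 0.43 -0.02  1.36 -0.    1.8  -1.34]
knob_grip [284. 210.] 0.57 [0.4976 0.266 ]
selector_unit [283. 184.] 0.71 [0.4981 0.2661]
[[-0.    -0.98  -0.197  0.493]
 [-0.    -0.197  0.98   0.263]
 [-1.     0.    -0.     0.232]
 [ 0.     0.     0.     1.   ]] 22.35
[ 0.8 -0.  -0. ] [ 0.04 -0.01 -0.03] 0.998 [0.4951 0.2625 0.2317] phi 1.766 22.35 [ 0.43 -0.02  1.36 -0.    1.8  -1.34]
0.9 [283.4, 201.9] ((284.86761474609375, 204.22059631347656), (55.14478302001953, 45.86450958251953), 57.528804779052734)
```

```bash
python3 - <<'E'
from h import *
T=np.load("w12.npy"); T[:3,3]=[.4945,.2627,.232]
im=cv2.imread("pics/w12.png"); g=im.max(2); roi=np.zeros_like(g); roi[150:260,230:340]=1
m=((g<50)&(roi>0)).astype(np.uint8); n,l,s,c=cv2.connectedComponentsWithStats(m); i=1+np.argmax(s[1:,4]); print(s[i],c[i]); rr=cv2.minAreaRect(cv2.findNonZero((l==i).astype(np.uint8))); print(rr)
b=cv2.boxPoints(rr); W=np.array([wz(T,p,.105) for p in b]); 
e=[W[1]-W[0],W[2]-W[1]]; L=max(e,key=np.linalg.norm); print("len",[np.linalg.norm(v) for v in e],"ang",np.arctan2(L[1],L[0]),W.mean(0))
sub=g[165:250:5,245:325:4]; print("\n".join(" ".join(f"{v:3d}" for v in r) for r in sub))
robot.get_image("side")
for r in robot.pinpoint("side","guard_tab")[:2]: print("tab side",r["confidence"],r["position"],proj("side",np.array([.634,.222,.114])),at_z("side",r["position"],.114))
E
```

```text
[ 260  169   48   66 1997] [283.24036054 199.86079119]
((283.5, 201.5), (65.0, 47.0), 90.0)
len [np.float64(0.03628489994155937), np.float64(0.053744483694045136)] ang 0.21998956047412613 [0.49014725 0.26339048]
120 105 105 184 105 133 104 108  68 107  82  82  81  82  80  80 104 103 105 104
106 106 104 106 106 106 106  46  41  41  42  38  56  82  81  80 104 104 105 105
183 183 182 185 121  42  61  59  59  61  58  45  45  43  55  81 103 105 177 103
180 181 181 103  90 114  60  14  16  18  15  11  33  46  46  57 171  35 181 179
180 181 110  69 111  23  17  12   7  10   7   7   9   6 106  57 118 168 186 186
180 181 166 110  60  44  42   8   8  12  14   9  46  43  29 109  90 163 186 186
180 180 121 110  27  41  18   6  14 105  16  12  44  45  46 104 106 184 187 186
179 179 106 110  35  39  42  12  35 184  25  18  43  44  45  45 106 167 186 186
178 178 179 108  30  41  21   9  34 191  45  20  43  43  43  81  95 182 185 185
178 179 179  99  64  38  38  13  32  40  45  22  44  40  40 105 155 162 185 184
176 177 177 179  97  63  39  12  30  39  44  26  45  39 101 112 161 161 182 184
177 176 177 177 179 122 105  36  26  38  42  29  73 109 156 161 161 161 164 184
176 177 178 177 178 178 180 179  25  39  40  30 182 177 161 160 161 161 159 183
154 153 158 155 158 155 155 163  20  36  39  33 162 159 159 159 160 160 161 164
154 154 154 154 154 157 156 156 114  64  92 119 158 157 159 158 159 159 160 160
 82 149 160 154 154 159 155 160 156 158 155 158 161 157 158 159 159 159 159 163
 80  81  81  97 106 156 155 156 156 155 156 157 157 157 157 158 158 159 159 160
tab side 0.74 [304.8, 310.3] [275.39771121 167.27347561] [ 0.46421177 -0.34613252  0.114     ]
tab side 0.69 [270.8, 164.9] [275.39771121 167.27347561] [0.62539852 0.24210814 0.114     ]
```

drive_tool([
  [4,2.5,-30],
  [0,0,-40],
  [0,0,-38],
  [0,0,-24],
  [0,0,0],
  [0,0,0],
  [0,0,0],
  [0,0,0],
  [0,0,0],
  [0,0,0],
], grip=[0.7,0.6,0.6,0.6,0.6,0,0,0,0,0], turn=[0,0,0,0,0,0,0,0,0,0], squeeze=20)

```text
time: 23.55
position: [0.4986, 0.2657, 0.1014]
eef_rot: [-1.4, 1.569, 0.368]
wrist_force: [0.3, -1.1, 0.6]
finger_gap: 0.181
```

```bash
python3 -c "from h import *;st()"
```

```text
[ 0.3 -1.1  0.6] [-0.4  -0.1  -0.06] 0.181 [0.4986 0.2657 0.1014] phi 1.769 23.55 [ 0.43  0.01  1.56 -0.    1.57 -1.34]
```

drive_tool([
  [0,0,0],
  [0,0,0],
  [0,0,0],
  [0,0,0],
  [0,0,0],
  [0,0,0],
  [0,0,0],
  [0,0,0],
  [0,0,0],
  [0,0,0],
], grip=[0,0,0,0,0,0,0,0,0,0], turn=[-8,-8,-8,-8,-8,-8,-8,-4,-4,0])

```text
time: 24.55
position: [0.4983, 0.2641, 0.1014]
eef_rot: [-2.162, 1.568, -1.513]
wrist_force: [-2.0, -7.0, 5.2]
finger_gap: 0.163
```

```bash
python3 -c "from h import *;st()"
```

```text
[-2.  -7.   5.2] [-1.11  0.39  0.51] 0.163 [0.4983 0.2641 0.1014] phi 0.65 24.55 [ 0.43  0.01  1.56 -0.    1.57 -0.22]
```

drive_tool([
  [0,-1,0],
  [0,0,0],
  [0,0,0],
], grip=[0,0,0], turn=[-4,-2,0])

```text
time: 24.85
position: [0.4985, 0.2637, 0.1013]
eef_rot: [-1.59, 1.569, -1.042]
wrist_force: [-0.6, -5.4, 3.9]
finger_gap: 0.183
```

```bash
python3 -c "from h import *;st()"
```

```text
[-0.6 -5.4  3.9] [-0.9   0.23  0.57] 0.183 [0.4985 0.2637 0.1013] phi 0.547 24.85 [ 0.43  0.01  1.56 -0.    1.57 -0.12]
```

The knob is on its clockwise stop: torque is steady at 0.55 N m and the angle is as expected. I'll release and go back over the tab.

drive_tool([
  [0,0,0],
  [0,0,0],
  [0,0,50],
  [0,0,50],
  [10,-2,40],
  [40,-10,0],
  [40,-10,0],
  [40,-12,0],
  [12,-6,0],
  [0,0,0],
], grip=[0.4,0.6,0.6,0.7,0.7,0.7,0.7,0.7,0.7,0.7], turn=[0,0,0,0,8,8,8,8,8,1])

```text
time: 25.85
position: [0.6416, 0.2237, 0.2382]
eef_rot: [2.04, 1.568, -2.981]
wrist_force: [-0.1, 0.5, 0.4]
finger_gap: 0.698
```

```bash
python3 - <<'E'
from h import *
robot.get_image("wrist"); robot.get_image("wrist"); robot.get_image("wrist"); T=look("w13",dict(guard_tab=.114,knob_grip=.096)); st()
print(wproj(T,[.640,.2235,.112]))
for r in robot.silhouettes("wrist","guard_tab")[:2]: print(r["confidence"],r["position"],cv2.boundingRect(r["region"].astype(np.uint8)))
E
```

```text
guard_tab [278. 204.] 0.59 [0.6358 0.2235]
[[-0.    -0.952  0.305  0.64 ]
 [ 0.001  0.305  0.952  0.225]
 [-1.     0.     0.001  0.241]
 [ 0.     0.     0.     1.   ]] 26.15
[-0.3  0.1  0.4] [ 0.03 -0.05  0.06] 0.701 [0.6394 0.2254 0.2413] phi 1.262 26.15 [ 0.29  0.31  0.99  0.    1.85 -0.97]
[279.32576136 207.98689444]
0.55 [279.5, 143.4] (206, 78, 141, 143)
```

drive_tool([
  [-2,-2,-30],
  [0,0,-40],
  [0,0,-35],
  [0,0,-24],
  [0,0,0],
  [0,0,0],
  [0,0,0],
  [0,0,0],
  [0,0,0],
  [0,0,0],
], grip=[0.7,0.7,0.7,0.7,0.7,0.2,0.2,0.2,0.2,0.2], turn=[0,0,0,0,0,0,0,0,0,0], squeeze=15)

```text
time: 27.2
position: [0.6391, 0.2237, 0.1128]
eef_rot: [-0.505, 1.567, 0.758]
wrist_force: [4.9, 12.9, 1.5]
finger_gap: 0.283
```

```bash
python3 -c "from h import *;st()"
```

```text
[ 4.9 12.9  1.5] [ 1.97 -0.82  0.09] 0.283 [0.6391 0.2237 0.1128] phi 1.263 27.2 [ 0.29  0.31  1.22  0.    1.62 -0.98]
```

Pinched, with a gap of 25 mm. I'll run the arc backwards.

drive_tool([
  [0.5,2,0],
  [-5.7,1.8,8.2],
  [-6.3,2,7.7],
  [-7,2.2,7.1],
  [-7.5,2.3,6.4],
  [-8,2.5,5.7],
  [-8.5,2.6,4.9],
  [-8.8,2.7,4.1],
  [-9.2,2.8,3.3],
  [-9.4,2.9,2.5],
], grip=[0.2,0.2,0.2,0.2,0.2,0.2,0.2,0.2,0.2,0.2], turn=[0,0,0,0,0,0,0,0,0,0])

```text
time: 28.2
position: [0.5674, 0.245, 0.1619]
eef_rot: [-3.045, 1.568, -1.784]
wrist_force: [0.5, -7.9, 0.4]
finger_gap: 0.276
```

```bash
python3 -c "from h import *;st()"
```

```text
[ 0.5 -7.9  0.4] [-1.26 -0.34  0.31] 0.276 [0.5674 0.245  0.1619] phi 1.262 28.2 [ 0.35  0.14  1.32 -0.    1.68 -0.91]
```

drive_tool([
  [-9.6,1.5,1.6],
  [-9.7,3,0.7],
  [-9.7,3,-0.2],
  [-9.6,3,-1.1],
  [-9.5,2.9,-1.9],
  [-9.3,2.9,-2.8],
  [-9,2.8,-3.6],
  [-8.7,2.7,-4.5],
  [-8.3,2.6,-5.2],
  [0,0,0],
], grip=[0.2,0.2,0.2,0.2,0.2,0.2,0.2,0.2,0.2,0.2], turn=[0,0,0,0,0,0,0,0,0,0])

```text
time: 29.2
position: [0.4821, 0.2693, 0.1434]
eef_rot: [2.579, 1.564, -2.442]
wrist_force: [-3.6, -9.0, 1.8]
finger_gap: 0.276
```

```bash
python3 -c "from h import *;st()"
```

```text
[-3.6 -9.   1.8] [-1.35  0.59  0.15] 0.276 [0.4821 0.2693 0.1434] phi 1.263 29.2 [ 0.45 -0.03  1.53 -0.    1.65 -0.81]
```

drive_tool([
  [-7.8,1.5,-6],
  [-7.3,1.5,-6.7],
  [-2,0,-3],
  [0,0,-3],
  [0,0,0],
], grip=[0.2,0.2,0.2,0.2,0.2], turn=[0,0,0,0,0])

```text
time: 29.7
position: [0.4683, 0.2732, 0.1315]
eef_rot: [-1.216, 1.565, 0.046]
wrist_force: [-4.1, -10.0, 22.6]
finger_gap: 0.275
```

```bash
python3 -c "from h import *;st()"
```

```text
[ -4.1 -10.   22.6] [-1.86  0.85  0.17] 0.275 [0.4683 0.2732 0.1315] phi 1.262 29.7 [ 0.47 -0.06  1.58 -0.    1.62 -0.8 ]
```

The upward force is 22.6 N, so the guard is on its shut stop. I'll unload, open and rise clear.

drive_tool([
  [0,-2,3],
  [0,0,0],
  [0,0,0],
  [0,0,40],
  [0,0,50],
  [0,0,40],
  [0,0,0],
  [0,0,0],
], grip=[0.2,0.5,0.7,0.7,0.7,0.7,0.7,0.7], turn=[0,0,0,0,0,0,0,0])

```text
time: 30.5
position: [0.4672, 0.2724, 0.2594]
eef_rot: [0.044, 1.569, 1.307]
wrist_force: [0.7, 0.6, -1.1]
finger_gap: 0.697
```

```bash
python3 - <<'E'
from h import *
T=look("w14",dict(guard_tab=.134,selector_unit=0)); st()
Z=dict(guard_tab=.134,vent_handle_grip=.095,supply_handle_grip=.093,reagent_bottle=0,beaker=0,tip_box=0,specimen_jar=0,dish_stack=0,tube_rack=0)
for c in("scene","side"):
    robot.get_image(c)
    for l,z in Z.items():
        for r in robot.pinpoint(c,l)[:2]: print(c,l,np.round(r["position"]),round(r["confidence"],2),np.round(at_z(c,r["position"],z),3)[:2])
a=robot.get_image("wrist"); a0=cv2.imread("pics/w11.png"); print(T[:3,3],np.load("w11.npy")[:3,3])
E
```

```text
guard_tab [283. 209.] 0.74 [0.4687 0.2735]
guard_tab [469. 248.] 0.42 [0.5472 0.4095]
selector_unit [286. 198.] 0.57 [0.4959 0.2689]
[[ 0.    -0.953  0.303  0.467]
 [ 0.001  0.303  0.953  0.272]
 [-1.     0.     0.002  0.259]
 [ 0.     0.     0.     1.   ]] 30.65
[0.3 0.2 0.6] [-0.02 -0.02 -0.01] 0.699 [0.4669 0.2717 0.2562] phi 1.263 30.65 [ 0.46 -0.06  1.36  0.    1.85 -0.8 ]
scene guard_tab [347. 172.] 0.81 [0.459 0.271]
scene vent_handle_grip [333. 154.] 0.58 [0.294 0.259]
scene vent_handle_grip [409. 227.] 0.57 [0.719 0.416]
scene supply_handle_grip [210. 198.] 0.45 [ 0.49  -0.213]
scene reagent_bottle [322. 246.] 0.73 [0.679 0.148]
scene beaker [234. 260.] 0.72 [ 0.7   -0.148]
scene tip_box [133. 229.] 0.65 [ 0.514 -0.486]
scene specimen_jar [231. 194.] 0.63 [ 0.363 -0.139]
scene specimen_jar [348. 174.] 0.17 [0.304 0.325]
scene dish_stack [409. 228.] 0.85 [0.629 0.464]
scene tube_rack [281. 282.] 0.69 [ 0.813 -0.009]
scene tube_rack [230. 197.] 0.35 [ 0.385 -0.142]
side guard_tab [223. 161.] 0.92 [0.474 0.297]
side vent_handle_grip [265. 225.] 0.75 [ 0.5   -0.022]
side vent_handle_grip [234. 325.] 0.69 [ 0.312 -0.308]
side supply_handle_grip [294. 272.] 0.82 [ 0.499 -0.216]
side supply_handle_grip [237. 195.] 0.67 [0.471 0.149]
side reagent_bottle [297. 204.] 0.84 [0.682 0.143]
side beaker [346. 260.] 0.77 [ 0.7   -0.157]
side tip_box [358. 382.] 0.81 [ 0.531 -0.486]
side specimen_jar [234. 286.] 0.61 [ 0.365 -0.124]
side dish_stack [250. 164.] 0.65 [0.623 0.454]
side tube_rack [344. 221.] 0.71 [ 0.786 -0.001]
[0.46717936 0.27242584 0.25935483] [0.46230236 0.27130055 0.26822932]
```

Everything checks so far. There is plenty of time left, so I'll fly over the vent for a numeric check of its bar angle after release.

drive_tool([
  [0,-40,30],
  [0,-40,20],
  [0,-40,0],
  [0,-40,0],
  [0,-40,0],
  [0,-40,0],
  [0,-40,0],
  [0,-20,0],
  [0,0,0],
], grip=[0.7,0.7,0.7,0.7,0.7,0.7,0.7,0.7,0.7], turn=[8,4,0,0,0,0,0,0,0])

```text
time: 32.6
position: [0.4677, -0.0305, 0.3086]
eef_rot: [3.097, 1.57, -1.718]
wrist_force: [0.4, -0.3, 0.0]
finger_gap: 0.7
```

```bash
python3 - <<'E'
from h import *
for _ in range(4): robot.get_image("wrist")
T=look("w15",dict(vent_handle_grip=.095,vent_valve=0)); im=cv2.imread("pics/w15.png"); g=im.max(2)
p=wproj(T,[.506,-.028,.106]).astype(int); print(p)
# rectify: top-down maps at bar-top and plate heights
def rect(z,n=160):
    c=np.array([.506,-.028]); q=np.array([[-.08,-.08],[.08,-.08],[.08,.08],[-.08,.08]])+c
    src=np.float32([wproj(T,[*v,z]) for v in q]); dst=np.float32([[0,0],[320,0],[320,320],[0,320]])
    return cv2.warpPerspective(im,cv2.getPerspectiveTransform(src,dst),(320,320))  # col=x,row=y (2px/mm)
def ori(m):
    n,l,s,c=cv2.connectedComponentsWithStats(m.astype(np.uint8)); i=1+np.argmax(s[1:,4]); r=cv2.minAreaRect(cv2.findNonZero((l==i).astype(np.uint8))); return s[i],r
b=rect(.106).max(2); print("bar",ori(b<50))
P=rect(.008); print("plate",ori(cv2.morphologyEx((P.min(2)>135).astype(np.uint8),cv2.MORPH_CLOSE,np.ones((25,25)))))
E
```

```text
vent_handle_grip [353.  33.] 0.9 [0.335  0.0518]
vent_handle_grip [285. 216.] 0.79 [ 0.5041 -0.0267]
vent_valve [286. 194.] 0.79 [ 0.5055 -0.0249]
vent_valve [337.  52.] 0.66 [0.3405 0.0513]
[[ 0.    -0.995  0.097  0.468]
 [ 0.     0.097  0.995 -0.027]
 [-1.    -0.     0.     0.309]
 [ 0.     0.     0.     1.   ]] 32.95
[284 221]
bar (array([  75,  136,  160,   53, 4164], dtype=int32), ((153.68406677246094, 161.95411682128906), (29.275758743286133, 161.26905822753906), 79.82449340820312))
plate (array([  77,  153,   95,  150, 7096], dtype=int32), ((122.70872497558594, 223.98968505859375), (148.34832763671875, 72.66217803955078), 80.04937744140625))
```

```bash
python3 -c "
from h import *
st(); print(robot.close_job())"
```

```text
[-0.2  0.5  0.5] [-0.01 -0.02  0.01] 0.699 [ 0.4679 -0.0273  0.3087] phi 1.474 32.95 [-0.13 -0.23  1.42  0.    1.95 -1.6 ]
the job is handed in; nothing more can be done
None
```

I did every step in the order asked and handed the job in at 33 s, with the gripper open and clear of everything; `close_job` reports no verdict.

| Step | Last check |
|---|---|
| Vent shut | After release, the bar was within about 0.2° of square to the pipe. |
| Supply open | The lever was parallel to the plate's edges, and it pressed on its stop at 54 N. |
| Guard up to its stop | The upward force rose to 13 N, and the side camera put the tab about where it should be when open. |
| Knob clockwise | It stood at its stop with a steady 0.55 N m. |
| Guard shut again | It pressed on its stop at 22.6 N, and the tab was back where it started, within measuring error. |

- **Bystanders:** the loose things measured where they were at the start, within 1–2 cm camera error. I did not check the green look-alikes, but nothing went near them.
- **Vent grip:** the jaws stopped 25 mm apart on a bar given as 14 mm wide, although the picture showed gaps on both sides. The bar still turned with the hand. I never explained this.
- **Not looked at again:** the 12-picture limit ran out before the knob step, so the knob and the second guard swing were judged from forces, positions and the networks. I did not look at the knob again after letting go.
- **Vent network misses:** at the end the scene camera gave only wrong positions for the vent handle. The side and wrist cameras found it in the right place.

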